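# Put the mixed-up hot-air nozzles back on their own plates

## Task

The three hot-air nozzles of the rework machine stand on each other's plates: put each one upright in the middle of the plate that has the shape of its own hood (round on round, square on square, oblong on oblong). Since every plate is occupied, first set one nozzle down in the middle of the empty six-sided rest and let go of it, to free a plate; at the end the rest is empty again. Do not tip a nozzle over, and leave the solder reel, the bottle and the multimeter where they are.

Things in the scene. Friction and masses are not known exactly. Their poses are not given: they have to be found in the camera images.
- round_nozzle: Hot-air nozzle with a round hood, 52 mm diameter, in plain steel, standing mouth down; 130 to 140 g nominal. All three nozzles are 70 mm tall: a hood 30 mm tall, then a plain round neck of 26 mm diameter from 30 mm to 70 mm above the underside, on the nozzle's centre line, to be gripped from above in any yaw. Origin: centre of the underside, z up, x and y have no meaning.
- square_nozzle: Hot-air nozzle with a square hood, 50 x 50 mm, in plain steel, standing mouth down; 130 to 140 g nominal. All three nozzles are 70 mm tall: a hood 30 mm tall, then a plain round neck of 26 mm diameter from 30 mm to 70 mm above the underside, on the nozzle's centre line, to be gripped from above in any yaw. Origin: centre of the underside, z up, x and y along the sides.
- oblong_nozzle: Hot-air nozzle with an oblong hood, 70 mm (its x) by 32 mm (its y), in plain steel, standing mouth down; 130 to 140 g nominal. All three nozzles are 70 mm tall: a hood 30 mm tall, then a plain round neck of 26 mm diameter from 30 mm to 70 mm above the underside, on the nozzle's centre line, to be gripped from above in any yaw. Origin: centre of the underside, z up, x along the length.
- round_plate: Flat black round plate, the home of the round nozzle: 105 mm diameter, no rim, its flat top 5 mm above the bench; any of the three nozzles stands on it at any yaw. Fixed to the bench. Origin: centre of the underside (bench level), z up.
- square_plate: Flat black square plate, the home of the square nozzle: 94 x 94 mm, no rim, its flat top 5 mm above the bench; any of the three nozzles stands on it at any yaw. Fixed to the bench. Origin: centre of the underside (bench level), x and y along the sides.
- oblong_plate: Flat black oblong plate, the home of the oblong nozzle: 130 mm (its x) by 80 mm (its y), no rim, its flat top 5 mm above the bench; any of the three nozzles stands on it at any yaw. Fixed to the bench. Origin: centre of the underside (bench level), x along the length.
- spare_rest: Flat black six-sided rest, no rim, 90 mm across flats, top 5 mm above the bench, empty at the start; any of the three nozzles stands on it at any yaw. Fixed to the bench. Origin: centre of the underside (bench level), z up.
- solder_reel: Bystander: grey reel of solder standing on its flange, 60 mm diameter, 40 mm tall. Origin: centre of the underside.
- cleaner_bottle: Bystander: white plastic bottle, 48 mm diameter, 100 mm tall, standing. Origin: centre of the underside.
- multimeter: Bystander: yellow multimeter lying face up, 85 mm (its x) by 170 mm (its y), 45 mm high over its dial. Origin: centre of the underside.
Not all that is in view belongs to the job. What is shaped like the oblong_nozzle but red is not meant.

How it is judged:
On the way:
1. one nozzle has been set down in the middle of the six-sided rest and let go (((horizontal distance between round_nozzle and spare_rest below 0.02 m and height (world z) of round_nozzle between 0.001 and 0.009 m and angle between round_nozzle's own z axis and vertical below 0.1 rad and linear speed of round_nozzle below 0.02 m/s and contact force between the fingers and round_nozzle below 0.05 N) or (horizontal distance between square_nozzle and spare_rest below 0.02 m and height (world z) of square_nozzle between 0.001 and 0.009 m and angle between square_nozzle's own z axis and vertical below 0.1 rad and linear speed of square_nozzle below 0.02 m/s and contact force between the fingers and square_nozzle below 0.05 N) or (horizontal distance between oblong_nozzle and spare_rest below 0.02 m and height (world z) of oblong_nozzle between 0.001 and 0.009 m and angle between oblong_nozzle's own z axis and vertical below 0.1 rad and linear speed of oblong_nozzle below 0.02 m/s and contact force between the fingers and oblong_nozzle below 0.05 N))), for 0.2 s.
At the end, for the whole second after the job is handed in: Each nozzle stands upright (within 0.1 rad) and at rest on top of the plate of its own shape, its centre within 12 mm of the plate's centre; the six-sided rest is thereby empty. On the way one nozzle has stood released on the six-sided rest, within 20 mm of its centre (horizontal distance between round_nozzle and round_plate below 0.012 m and height (world z) of round_nozzle between 0.001 and 0.009 m and angle between each of round_nozzle, square_nozzle, oblong_nozzle's own z axis and vertical below 0.1 rad and linear speed of each of round_nozzle, square_nozzle, oblong_nozzle below 0.02 m/s and horizontal distance between square_nozzle and square_plate below 0.012 m and height (world z) of square_nozzle between 0.001 and 0.009 m and horizontal distance between oblong_nozzle and oblong_plate below 0.012 m and height (world z) of oblong_nozzle between 0.001 and 0.009 m); the robot touches nothing.
It fails at once if a nozzle is tipped over (more than 0.6 rad) (angle between any of round_nozzle, square_nozzle, oblong_nozzle's own z axis and vertical above 0.6 rad).
It fails at once if a bystander is moved by more than 20 mm (distance of any of solder_reel, cleaner_bottle, multimeter from where it was at the start of the episode above 0.02 m).
It also fails if it takes over 102 s, if anything falls off the work surface, if the arm or the gripper's body presses on something with over 40 N, if the wrist force passes 120 N, or if a joint passes its speed limit or range.

## Robot

A 7-joint arm with a two-finger parallel gripper is mounted at the origin on the work surface. World frame = base frame: x ahead of the robot, y to its left, z up, the work surface at z = 0. Lengths are in m, angles in rad, forces in N, time in s.
With the tool pointing down it reaches from about 0.35 to 0.9 m from the base axis. Payload 8.1 kg.
Tool frame: the origin (TCP) lies between the finger pads; the fingertips stand 25 mm ahead of it and the grasp point (between the pads) lies 6 mm ahead of it; z points along the fingers, y is the direction in which the jaws open and shut (so a half turn about z gives the same grasp; the last joint's range is limited). The gripper opens to 92 mm and grips with 3 to 60 N. Pads are 19 mm wide; open, the fingers measure 130 mm over their backs; the gripper's body (75 mm by 190 mm) begins 47 mm behind the grasp point.
Start: joints at [1.199, 0.434, 0.025, 1.573, -0.012, 1.134, -0.075], TCP at [0.166, -0.603, 0.225] pointing down, gripper open.
Joint ranges: [-2.62, 2.62], [-0.44, 2.09], [-1.27, 1.32], [0.08, 2.57], [-1.32, 4.46], [0.12, 2], [-2.74, 2.74]. Speed limits (rad/s): [2.22, 2.22, 3.01, 3.01, 3.14, 3.14, 3.14].

## Interface

Orientations are given as a rotation vector (axis times angle).
In Python, from cell import * gives the robot as it stands.
- The arm moves only by the shell command python3 -m jog 'ROWS' [FORCE]. ROWS is JSON, one flat list of numbers, 5 for each row, row after row: the finger opening in mm, from 0 to 91.8, then the shift along the tool's x, y, z in units of 40 mm (1.0 is 40 mm), then the turn about the tool's z in units of 6 degrees (1.0 is 6 degrees). A call has 1 to 20 rows; each row shifts and turns the pose as measured when the row begins, along the tool's axes as they then stand; what a row does not reach is not made up. A row lasts 1/12 s, in which the tool goes at most 41.7 mm and 7.16 degrees, less where a joint would pass 70% of its speed; a pose out of reach is approached as far as the arm can. A call is refused whole if a number of a shift passes 1 or a number of a turn 1, either way. A call with a gripper value outside its range is refused whole. The fingers move at their own pace and stop on an object; FORCE is the grip in N (left out, the last holds). Time passes only in rows, so rows that do not move let the fingers close. It gives the time, the measured TCP pose, the force and the opening at its end, in the units of the state.
- observe(): the state, without advancing time (a new reading comes with each control period).
- get_image(name): name is "scene" or "top" or "wrist"; returns the picture (420x560x3 uint8, red, green, blue); there is no depth.
- camera_params(name): a dict with "intrinsics" (3x3 intrinsics, pixels), "xyz" and "orientation" of the camera in the world. Camera axes: x right, y down, z forward; pixel columns grow to the right and rows downward; lengths in m; the calibration is good to about 2 mm. The wrist camera is an equidistant fisheye: a pixel r from the principal point sees the ray r / f radians off the axis. A picture is of the moment at which its call begins: read the wrist's pose just before it. camera_params takes no time and is no camera call; for the wrist camera it gives the pose at the moment of the call.
- sign_off(): hands the job in, once; it reports no verdict.
The state is a dict: "clock": time; "joints": joint angles; "dq": joint speeds; "joint_efforts": joint torques, N m; "position": TCP position; "ee_rot": TCP orientation; "force": force on the tool from outside, world axes, zero at the start; "ft_torque": the same for the moment, N m; "width": opening from 0.0 (shut) to 1.0 (fully open).
Only numpy, scipy, OpenCV 4.12 (cv2) and the standard library are available. Lean on these libraries where they do the work, as an engineer would, in place of code of your own. Each camera call takes 0.05 s, during which the arm holds its last target. There are 200 camera calls.

## Working session

There is one attempt and no reset: what is moved stays moved. The work goes in short steps, Python scripts to look and compute and a shell command to move; the robot and the scene stay as the last step left them, time stands still between calls to the robot, and variables do not carry over. Pictures are saved under pics/ and viewed, about 12 in all and at most 16, crops included, and the job is handed in when it is done.

```bash
ls; mkdir -p pics; python3 - <<'E'
from cell import *
import cv2
s=observe();print(s)
for n in("top","scene"):
    print(n,camera_params(n)); cv2.imwrite(f"pics/{n}0.png",get_image(n)[:,:,::-1])
E
```

```text
pics
{'clock': 0.0, 'joints': array([ 1.19938859,  0.43523176,  0.02498516,  1.57408497, -0.01163229,
        1.1340111 , -0.07510351]), 'dq': array([ 4.55671202e-04,  5.89940644e-05,  2.05976567e-03, -1.32981600e-04,
       -8.66495379e-04,  2.18987060e-04, -1.83324640e-03]), 'joint_efforts': array([-2.25429089e-04, -6.67851448e+01,  9.84904021e-01, -3.14448452e+01,
       -6.04968402e-02,  4.29510023e-02,  2.35551943e-04]), 'position': array([ 0.16580032, -0.6020734 ,  0.22424435]), 'ee_rot': array([-3.11173954e+00, -4.20611383e-01,  5.20593745e-04]), 'force': array([-0.39801535, -0.02347624,  0.03377018]), 'ft_torque': array([-0.01508874,  0.00830824,  0.03705205]), 'width': 1.0005443336874715}
top {'intrinsics': array([[414.72388959,   0.        , 274.41774036],
       [  0.        , 414.72388959, 211.82401506],
       [  0.        ,   0.        ,   1.        ]]), 'xyz': array([ 0.49905584, -0.00374441,  1.02521831]), 'orientation': array([-2.20819056,  2.14920641, -0.08496827])}
scene {'intrinsics': array([[419.759886  ,   0.        , 291.68696188],
       [  0.        , 419.759886  , 210.89922487],
       [  0.        ,   0.        ,   1.        ]]), 'xyz': array([ 1.40809421, -0.12170367,  0.54166365]), 'orientation': array([-1.68922708, -1.43405662,  0.7961354 ])}
```

View pics/top0.png

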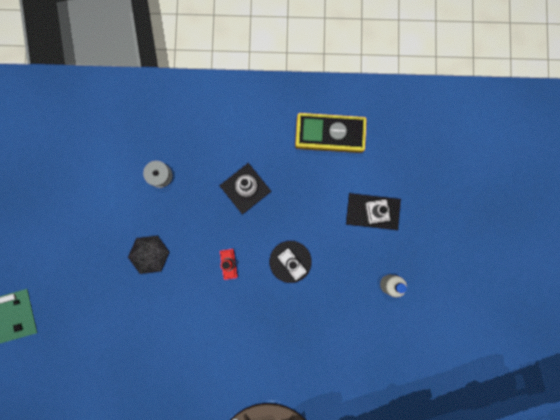

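View pics/scene0.png

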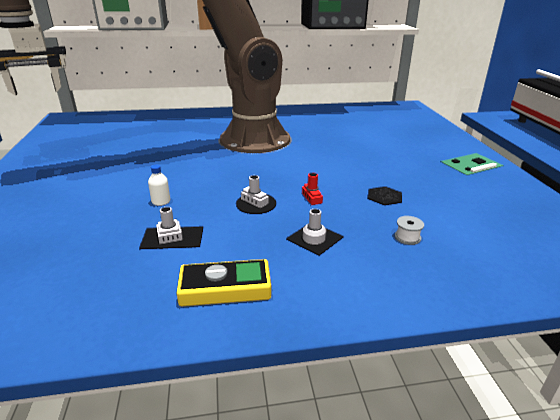

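The top view shows the round nozzle on the square plate (246,187), the square nozzle on the oblong plate (376,211) and the oblong nozzle on the round plate (291,262). The empty rest is at (149,255) and the red decoy at (229,264). The scene view shows the same arrangement.

```bash
cat > h.py <<'E'
from cell import *
import cv2, numpy as np
from scipy.spatial.transform import Rotation as R
def ray(c,px,z,fish=False):
    K=c["intrinsics"]; v=np.array([(px[0]-K[0,2])/K[0,0],(px[1]-K[1,2])/K[1,1]])
    if fish:
        t=np.hypot(*v); d=np.r_[v/max(t,1e-9)*np.sin(t),np.cos(t)]
    else: d=np.r_[v,1]
    d=R.from_rotvec(c["orientation"]).apply(d); o=np.array(c["xyz"])
    return o+d*(z-o[2])/d[2]
def go(target,yaw=None):
    "shift in tool units to bring the TCP to target"
    s=observe(); r=R.from_rotvec(s["ee_rot"])
    d=r.inv().apply(np.array(target)-s["position"])
    x=r.as_matrix()[:,0]
    print("pos",s["position"].round(4),"yaw x-axis deg",np.degrees(np.arctan2(x[1],x[0])).round(1),"tilt",r.as_matrix()[:,2].round(3),"t",round(s["clock"],2))
    print("units",(d/.04).round(2))
E
python3 - <<'E'
from h import *
im=get_image("top");c=camera_params("top")
g=cv2.resize(im,None,fx=4,fy=4,interpolation=cv2.INTER_CUBIC)
m=(g.max(2)<75).astype(np.uint8)*255
P={"rest":(149,255),"round_plate":(291,262),"square_plate":(246,187),"oblong_plate":(374,211)}
cs,_=cv2.findContours(m,cv2.RETR_EXTERNAL,cv2.CHAIN_APPROX_NONE)
for k in cs:
    if cv2.contourArea(k)<4000: continue
    (x,y),sz,a=cv2.minAreaRect(k)
    M=cv2.moments(cv2.convexHull(k)); mx,my=M["m10"]/M["m00"],M["m01"]/M["m00"]
    f=lambda x,y:((x+.5)/4-.5,(y+.5)/4-.5)
    n=[q for q,p in P.items() if np.hypot(x/4-p[0],y/4-p[1])<15]
    if n: print(n,np.round(f(x,y),1),np.array(sz)/4,a,"rect",ray(c,f(x,y),.005).round(4),"hull",ray(c,f(mx,my),.005).round(4))
cv2.imwrite("pics/crop.png",np.ascontiguousarray(cv2.resize(im[150:300,200:420],None,fx=3.6,fy=3.6,interpolation=cv2.INTER_CUBIC)[:,:,::-1]))
for n,p in (("round",(243,183)),("square",(380,210)),("oblong",(292,265))): print(n,ray(c,p,.07).round(3))
s=observe();print(R.from_rotvec(s["ee_rot"]).as_matrix().round(3));cw=camera_params("wrist");print(cw,cw["xyz"]-s["position"])
E
```

```text
['round_plate'] [289.9 261.4] [41. 41.] 90.0 rect [ 0.4611 -0.0409  0.005 ] hull [ 0.461  -0.0413  0.005 ]
['rest'] [148.5 254.3] [35.48204803 40.62327576] 82.56858825683594 rect [0.4689 0.3056 0.005 ] hull [0.469  0.3058 0.005 ]
['oblong_plate'] [373.1 211.2] [51.96735764 31.15176773] 6.048506736755371 rect [ 0.5897 -0.2431  0.005 ] hull [ 0.5895 -0.2428  0.005 ]
['square_plate'] [244.9 188. ] [36.77892303 36.66178894] 51.34019470214844 rect [0.6387 0.0749 0.005 ] hull [0.6385 0.0749 0.005 ]
round [0.641 0.075 0.07 ]
square [ 0.587 -0.244  0.07 ]
oblong [ 0.455 -0.044  0.07 ]
[[ 0.964  0.266 -0.   ]
 [ 0.266 -0.964  0.001]
 [-0.    -0.001 -1.   ]]
{'intrinsics': array([[325.1922621 ,   0.        , 281.61927771],
       [  0.        , 325.1922621 , 211.13153496],
       [  0.        ,   0.        ,   1.        ]]), 'xyz': array([ 0.24775097, -0.57862393,  0.38319064]), 'orientation': array([ 2.28905667, -1.7431755 , -0.27937316])} [0.08190951 0.02359758 0.15875978]
```

View pics/crop.png

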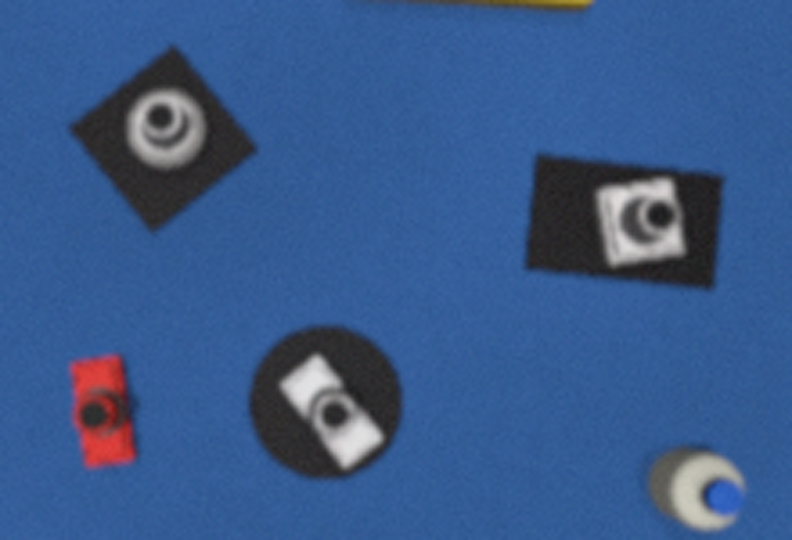

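```bash
python3 - <<'E'
from h import *
c=camera_params("top")
for n,p in (("round",(244.1,182.1)),("square",(382.7,209.4)),("oblong",(292.4,264.4))): print(n,ray(c,p,.075).round(4))
go(ray(c,(292.4,264.4),.075)*[1,1,0]+[0,0,.2])
E
```

```text
round [0.6429 0.0719 0.075 ]
square [ 0.5882 -0.2488  0.075 ]
oblong [ 0.457  -0.0442  0.075 ]
pos [ 0.1658 -0.6022  0.2244] yaw x-axis deg 15.4 tilt [-0.     0.001 -1.   ] t 0.15
units [ 10.72 -11.52   0.62]
```

```bash
python3 -m jog '[91.8,0.63,-0.68,0.04,0, 91.8,0.63,-0.68,0.04,0, 91.8,0.63,-0.68,0.04,0, 91.8,0.63,-0.68,0.04,0, 91.8,0.63,-0.68,0.04,0, 91.8,0.63,-0.68,0.04,0, 91.8,0.63,-0.68,0.04,0, 91.8,0.63,-0.68,0.04,0, 91.8,0.63,-0.68,0.04,0, 91.8,0.63,-0.68,0.04,0, 91.8,0.63,-0.68,0.04,0, 91.8,0.63,-0.68,0.04,0, 91.8,0.63,-0.68,0.04,0, 91.8,0.63,-0.68,0.04,0, 91.8,0.63,-0.68,0.04,0, 91.8,0.63,-0.68,0.04,0, 91.8,0.63,-0.68,0.04,0, 91.8,0,0,0,0]' 20
python3 - <<'E'
from h import *
go([.457,-.044,.2]); print(observe()["joints"].round(2))
E
```

```text
clock: 1.65
position: [0.4646, -0.0184, 0.192]
ee_rot: [-3.114, -0.407, 0.002]
force: [0.9, -0.1, 0.6]
width: 0.997
pos [ 0.4646 -0.0184  0.192 ] yaw x-axis deg 14.9 tilt [-0.002  0.001 -1.   ] t 1.65
units [-0.35  0.57 -0.2 ]
[ 0.25  0.24 -0.38  1.97  0.11  0.95 -1.5 ]
```

```bash
python3 -m jog '[91.8,-0.35,0.57,-0.2,0, 91.8,0,0,0,0, 91.8,0,0,0,0]'
python3 - <<'E'
from h import *
go([.457,-.044,.2]); c=camera_params("wrist"); im=get_image("wrist"); np.save("w1.npy",im)
import pickle;pickle.dump(c,open("w1.pkl","wb"))
cv2.imwrite("pics/w1.png",im[:,:,::-1])
E
```

```text
clock: 1.9
position: [0.4575, -0.0406, 0.1994]
ee_rot: [-3.11, -0.421, 0.004]
force: [-0.5, 0.5, -0.1]
width: 1.001
pos [ 0.4575 -0.0406  0.1994] yaw x-axis deg 15.4 tilt [-0.003  0.002 -1.   ] t 1.9
units [-0.03  0.08 -0.02]
```

View pics/w1.png

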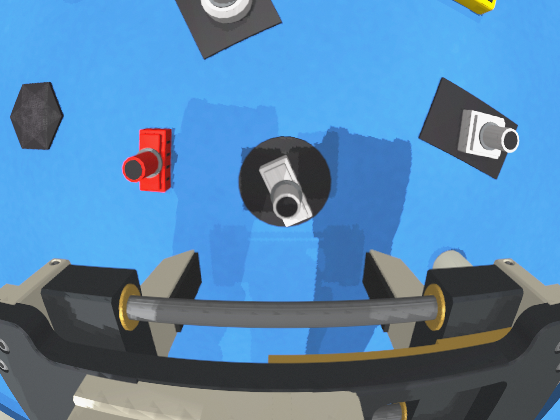

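The wrist view shows the oblong nozzle's neck top at about (287,206), the round plate centred at (285,182), the square nozzle's neck at (510,141) and the rest at (37,116).

```bash
python3 - <<'E'
from h import *
import pickle
c=pickle.load(open("w1.pkl","rb"))
for n,p,z in (("oblong",(287,206),.075),("square",(510,141),.075),("round_plate",(285,181.5),.005),("rest",(37,116),.005)): print(n,ray(c,p,z,True).round(4))
E
```

```text
oblong [ 0.4556 -0.0446  0.075 ]
square [ 0.5862 -0.2483  0.075 ]
round_plate [ 0.4617 -0.0415  0.005 ]
rest [0.4684 0.2988 0.005 ]
```

```bash
python3 -m jog '[91.8,-0.05,0.09,0.6,0, 91.8,0,0,0.8,0, 91.8,0,0,0.8,0, 91.8,0,0,0.5,0, 91.8,0,0,0.2,0, 91.8,0,0,0.1,0, 91.8,0,0,0,0]'
python3 - <<'E'
from h import *
go([.456,-.0444,.067])
E
```

```text
clock: 2.53
position: [0.4576, -0.047, 0.0768]
ee_rot: [-3.114, -0.413, -0.003]
force: [-0.1, -0.2, -0.2]
width: 0.997
pos [ 0.4576 -0.047   0.0768] yaw x-axis deg 15.1 tilt [ 0.002  0.001 -1.   ] t 2.53
units [-0.02 -0.07  0.24]
```

```bash
python3 -m jog '[91.8,-0.02,-0.07,0.24,0, 91.8,0,0,0,0, 50,0,0,0,0, 50,0,0,0,0, 50,0,0,0,0, 15,0,0,0,0, 15,0,0,0,0, 15,0,0,0,0, 15,0,0,0,0, 15,0,0,0,0, 15,0,0,0,0]' 20
python3 - <<'E'
from h import *
go([.456,-.0444,.067]);print(observe()["width"]*91.8)
E
```

```text
clock: 3.45
position: [0.4599, -0.0445, 0.0712]
ee_rot: [3.113, 0.412, 0.017]
force: [-0.4, 0.1, 0.3]
width: 0.398
pos [ 0.4599 -0.0445  0.0712] yaw x-axis deg 15.1 tilt [ 0.011 -0.    -1.   ] t 3.45
units [-0.09 -0.03  0.11]
36.49252460855238
```

```bash
python3 -m jog '[15,-0.09,-0.03,0.08,0, 15,0,0,0,0, 15,0,0,0,0, 15,0,0,0,0, 15,0,0,0,0, 15,0,0,0,0, 15,0,0,0,0]' 20
python3 - <<'E'
from h import *
go([.456,-.0444,.2]);print(observe()["width"]*91.8)
E
```

```text
clock: 4.03
position: [0.456, -0.0442, 0.0676]
ee_rot: [3.113, 0.412, 0.018]
force: [0.5, -0.9, -0.1]
width: 0.271
pos [ 0.456  -0.0442  0.0676] yaw x-axis deg 15.1 tilt [ 0.012  0.    -1.   ] t 4.03
units [ 0.03  0.01 -3.31]
24.90570750861595
```

```bash
python3 -m jog '[15,0,0,-0.4,0, 15,0,0,-0.8,0, 15,0,0,-0.8,0, 15,0,0,-0.6,0, 15,0,0,-0.4,0, 15,0,0,-0.2,0, 15,0,0,0,0]' 20
python3 - <<'E'
from h import *
go([.469,.304,.2]);print(observe()["width"]*91.8)
E
```

```text
clock: 4.62
position: [0.4511, -0.0439, 0.1989]
ee_rot: [-3.114, -0.413, -0.005]
force: [0.8, -0.0, -2.2]
width: 0.27
pos [ 0.4511 -0.0439  0.1989] yaw x-axis deg 15.1 tilt [ 0.003  0.001 -1.   ] t 4.62
units [ 2.7  -8.28 -0.02]
24.747237814261236
```

```bash
python3 -m jog '[15,0.13,-0.4,0,0, 15,0.25,-0.76,0,0, 15,0.25,-0.76,0,0, 15,0.25,-0.76,0,0, 15,0.25,-0.76,0,0, 15,0.25,-0.76,0,0, 15,0.25,-0.76,0,0, 15,0.25,-0.76,0,0, 15,0.25,-0.76,0,0, 15,0.25,-0.76,0,0, 15,0.18,-0.5,0,0, 15,0.08,-0.2,0,0, 15,0,0,0,0]' 20
python3 - <<'E'
from h import *
go([.469,.304,.2]);print(observe()["joints"].round(2))
c=camera_params("wrist"); im=get_image("wrist");
import pickle;pickle.dump(c,open("w2.pkl","wb"))
cv2.imwrite("pics/w2.png",im[:,:,::-1])
E
```

```text
clock: 5.7
position: [0.4641, 0.2993, 0.1789]
ee_rot: [3.111, 0.399, -0.032]
force: [-0.5, 0.6, -1.0]
width: 0.269
pos [0.4641 0.2993 0.1789] yaw x-axis deg 14.6 tilt [-0.02  -0.008 -1.   ] t 5.7
units [ 0.14 -0.08 -0.53]
[-0.3   0.42 -0.5   1.76  0.22  1.03 -2.19]
```

View pics/w2.png

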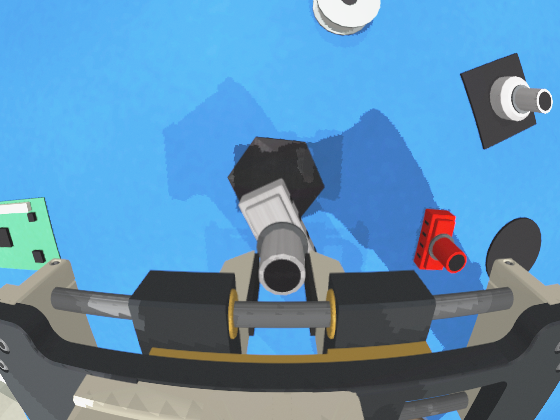

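The wrist view shows the oblong nozzle held straight and the rest centred at about (276,184).

```bash
python3 - <<'E'
from h import *
import pickle
c=pickle.load(open("w2.pkl","rb"))
print(ray(c,(276,184),.005,True).round(4))
print("roundnozzle",ray(c,(545,101),.075,True).round(4))
go([.469,.304,.09])
E
python3 -m jog '[15,0.15,-0.1,0.3,0, 15,0,0,0.6,0, 15,0,0,0.6,0, 15,0,0,0.4,0, 15,0,0,0.15,0, 15,0,0,0,0, 15,0,0,0,0]'
python3 - <<'E'
from h import *
go([.469,.304,.069])
E
```

```text
[0.465  0.3063 0.005 ]
roundnozzle [0.6413 0.0728 0.075 ]
pos [0.464  0.298  0.1787] yaw x-axis deg 14.6 tilt [-0.02  -0.009 -1.   ] t 5.75
units [ 0.21 -0.12  2.21]
clock: 6.33
position: [0.4688, 0.2888, 0.0912]
ee_rot: [3.103, 0.38, -0.038]
force: [0.2, 0.4, -1.1]
width: 0.272
pos [0.4688 0.2888 0.0912] yaw x-axis deg 14.0 tilt [-0.022 -0.018 -1.   ] t 6.33
units [ 0.11 -0.37  0.55]
```

```bash
python3 -m jog '[15,0.05,-0.2,0.1,0, 15,0.05,-0.2,0.1,0, 15,0,0,0.1,0, 15,0,0,0.05,0, 15,0,0,0,0]'
python3 - <<'E'
from h import *
go([.467,.305,.069])
E
```

```text
clock: 6.75
position: [0.4707, 0.3072, 0.0791]
ee_rot: [3.106, 0.378, -0.03]
force: [-0.2, 0.9, -1.1]
width: 0.268
pos [0.4707 0.3072 0.0791] yaw x-axis deg 13.9 tilt [-0.017 -0.015 -1.   ] t 6.75
units [-0.1   0.03  0.26]
```

```bash
python3 -m jog '[15,-0.1,0.03,0.12,0, 15,0,0,0.1,0, 15,0,0,0.06,0, 15,0,0,0,0]'
python3 - <<'E'
from h import *
go([.467,.305,.068])
E
```

```text
clock: 7.08
position: [0.4663, 0.3049, 0.0677]
ee_rot: [3.106, 0.379, -0.029]
force: [-1.8, -0.5, 6.2]
width: 0.267
pos [0.4663 0.3049 0.0677] yaw x-axis deg 13.9 tilt [-0.017 -0.015 -1.   ] t 7.08
units [ 0.02  0.   -0.01]
```

```bash
python3 -m jog '[30,0,0,0,0, 40,0,0,0,0, 60,0,0,0,0, 91.8,0,0,0,0, 91.8,0,0,0,0, 91.8,0,0,0,0, 91.8,0,0,0,0, 91.8,0,0,0,0, 91.8,0,0,0,0, 91.8,0,0,0,0]'
python3 - <<'E'
from h import *
go([.467,.305,.2])
E
```

```text
clock: 7.92
position: [0.467, 0.3049, 0.0678]
ee_rot: [3.106, 0.378, -0.027]
force: [-0.3, -0.0, 0.9]
width: 0.934
pos [0.467  0.3049 0.0678] yaw x-axis deg 13.9 tilt [-0.016 -0.014 -1.   ] t 7.92
units [-0.06  0.03 -3.3 ]
```

```bash
python3 -m jog '[91.8,0,0,-0.4,0, 91.8,0,0,-0.8,0, 91.8,0,0,-0.8,0, 91.8,0,0,-0.6,0, 91.8,0,0,-0.4,0, 91.8,0,0,-0.2,0, 91.8,0,0,0,0]' 20
python3 - <<'E'
from h import *
go([.642,.0725,.2])
E
```

```text
clock: 8.5
position: [0.4677, 0.3061, 0.1998]
ee_rot: [3.105, 0.379, -0.034]
force: [-0.1, 0.2, -0.8]
width: 1.001
pos [0.4677 0.3061 0.1998] yaw x-axis deg 13.9 tilt [-0.02  -0.016 -1.   ] t 8.5
units [2.82 6.72 0.  ]
```

```bash
python3 -m jog '[91.8,0.1,0.24,0,0, 91.8,0.2,0.48,0,0, 91.8,0.2,0.48,0,0, 91.8,0.2,0.48,0,0, 91.8,0.2,0.48,0,0, 91.8,0.2,0.48,0,0, 91.8,0.2,0.48,0,0, 91.8,0.2,0.48,0,0, 91.8,0.2,0.48,0,0, 91.8,0.2,0.48,0,0, 91.8,0.2,0.48,0,0, 91.8,0.2,0.48,0,0, 91.8,0.2,0.48,0,0, 91.8,0.2,0.48,0,0, 91.8,0.1,0.25,0,0, 91.8,0.02,0.05,0,0, 91.8,0,0,0,0]'
python3 - <<'E'
from h import *
go([.642,.0725,.2]);print(observe()["joints"].round(2))
c=camera_params("wrist"); im=get_image("wrist");
import pickle;pickle.dump(c,open("w3.pkl","wb"))
cv2.imwrite("pics/w3.png",im[:,:,::-1])
E
```

```text
clock: 9.92
position: [0.6431, 0.0399, 0.1707]
ee_rot: [3.092, 0.375, -0.091]
force: [-0.2, -0.9, -0.3]
width: 1.002
pos [0.6431 0.0399 0.1707] yaw x-axis deg 13.8 tilt [-0.055 -0.033 -0.998] t 9.92
units [ 0.12 -0.78 -0.76]
[ 0.09  0.58 -0.39  1.51  0.25  1.16 -1.69]
```

View pics/w3.png

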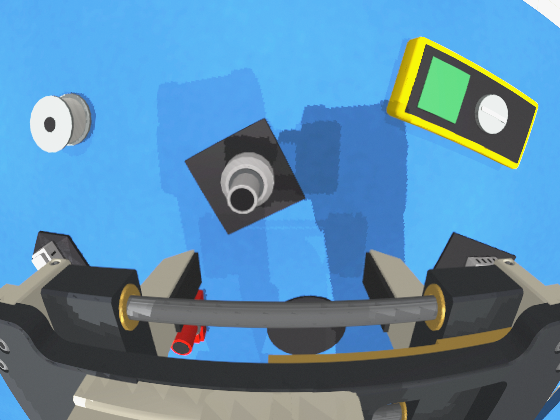

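The round nozzle's neck top is at (241,199) and the square plate's centre at about (245,176). The nozzles on the rest and on the oblong plate are still upright at the edges.

```bash
python3 - <<'E'
from h import *
import pickle
c=pickle.load(open("w3.pkl","rb"))
print(ray(c,(241,199),.075,True).round(4),ray(c,(245,176),.005,True).round(4))
E
python3 -m jog '[91.8,0,-0.3,0,0, 91.8,0.1,-0.3,0,0, 91.8,0,-0.15,0,0, 91.8,0,0,0,0, 91.8,0,0,0,0]'
python3 - <<'E'
from h import *
go([.642,.0725,.08])
E
```

```text
[0.642 0.073 0.075] [0.6415 0.0758 0.005 ]
clock: 10.38
position: [0.636, 0.0808, 0.17]
ee_rot: [3.093, 0.39, -0.093]
force: [-0.1, -0.9, -0.3]
width: 0.999
pos [0.636  0.0808 0.17  ] yaw x-axis deg 14.3 tilt [-0.056 -0.03  -0.998] t 10.38
units [0.23 0.21 2.24]
```

```bash
python3 -m jog '[91.8,0.12,0.1,0.2,0, 91.8,0.1,0.1,0.4,0, 91.8,0,0,0.5,0, 91.8,0,0,0.5,0, 91.8,0,0,0.3,0, 91.8,0,0,0.1,0, 91.8,0,0,0,0]'
python3 - <<'E'
from h import *
go([.642,.0728,.067])
E
```

```text
clock: 10.97
position: [0.6451, 0.0724, 0.0859]
ee_rot: [3.092, 0.393, -0.085]
force: [-0.0, -0.5, 0.2]
width: 0.998
pos [0.6451 0.0724 0.0859] yaw x-axis deg 14.5 tilt [-0.051 -0.031 -0.998] t 10.97
units [-0.05 -0.04  0.47]
```

```bash
python3 -m jog '[91.8,-0.05,-0.04,0.2,0, 91.8,0,0,0.2,0, 91.8,0,0,0.08,0, 60,0,0,0,0, 40,0,0,0,0, 40,0,0,0,0, 40,0,0,0,0, 40,0,0,0,0, 40,0,0,0,0, 40,0,0,0,0]'
python3 - <<'E'
from h import *
go([.642,.0728,.067])
E
```

```text
clock: 11.8
position: [0.6442, 0.073, 0.0683]
ee_rot: [3.092, 0.392, -0.076]
force: [0.5, -0.5, -0.0]
width: 0.542
pos [0.6442 0.073  0.0683] yaw x-axis deg 14.4 tilt [-0.045 -0.03  -0.999] t 11.8
units [-0.05 -0.01  0.03]
```

```bash
python3 -m jog '[15,-0.06,-0.01,0.03,0, 15,0,0,0,0, 15,0,0,0,0, 15,0,0,0,0, 15,0,0,0,0, 15,0,0,0,0, 15,0,0,0,0, 15,0,0,0,0]' 20
python3 -m jog '[15,0,0,-0.2,0, 15,0,0,-0.4,0, 15,0,0,-0.4,0, 15,0,0,-0.4,0, 15,0,0,-0.4,0, 15,0,0,-0.4,0, 15,0,0,-0.4,0, 15,0,0,-0.2,0,  15,0,0,0,0]' 20
python3 - <<'E'
from h import *
go([.4613,-.0412,.18]);print(observe()["width"]*91.8)
E
```

```text
clock: 12.47
position: [0.6417, 0.0725, 0.0674]
ee_rot: [3.092, 0.392, -0.075]
force: [-0.2, -0.5, 0.2]
width: 0.267
clock: 13.22
position: [0.6447, 0.0763, 0.1853]
ee_rot: [3.092, 0.394, -0.084]
force: [0.2, 0.0, -1.7]
width: 0.269
pos [0.6447 0.0763 0.1853] yaw x-axis deg 14.5 tilt [-0.051 -0.03  -0.998] t 13.22
units [-5.16  1.69  0.45]
24.715122610791703
```

```bash
python3 -m jog '[15,-0.2,0.07,0,0, 15,-0.44,0.14,0,0, 15,-0.44,0.14,0,0, 15,-0.44,0.14,0,0, 15,-0.44,0.14,0,0, 15,-0.44,0.14,0,0, 15,-0.44,0.14,0,0, 15,-0.44,0.14,0,0, 15,-0.44,0.14,0,0, 15,-0.44,0.14,0,0, 15,-0.44,0.14,0,0, 15,-0.3,0.1,0,0, 15,-0.1,0.04,0,0, 15,0,0,0,0]'
python3 - <<'E'
from h import *
go([.4613,-.0412,.09])
E
```

```text
clock: 14.38
position: [0.4423, -0.0461, 0.1856]
ee_rot: [3.091, 0.39, -0.122]
force: [0.3, 0.0, -1.4]
width: 0.27
pos [ 0.4423 -0.0461  0.1856] yaw x-axis deg 14.3 tilt [-0.074 -0.033 -0.997] t 14.38
units [ 0.68 -0.03  2.34]
```

```bash
python3 -m jog '[15,0.3,0,0.3,0, 15,0.3,0,0.6,0, 15,0,0,0.7,0, 15,0,0,0.5,0, 15,0,0,0.2,0, 15,0,0,0,0]'
python3 - <<'E'
from h import *
go([.462,-.0412,.068])
E
```

```text
clock: 14.88
position: [0.4624, -0.0412, 0.0879]
ee_rot: [3.092, 0.39, -0.115]
force: [0.4, 0.7, -1.4]
width: 0.269
pos [ 0.4624 -0.0412  0.0879] yaw x-axis deg 14.3 tilt [-0.07  -0.032 -0.997] t 14.88
units [ 0.03 -0.01  0.5 ]
```

```bash
python3 -m jog '[15,0,0,0.2,0, 15,0,0,0.15,0, 15,0,0,0.08,0, 15,0,0,0.05,0, 15,0,0,0,0]'
python3 - <<'E'
from h import *
go([.462,-.0412,.068])
E
```

```text
clock: 15.3
position: [0.4632, -0.041, 0.0691]
ee_rot: [3.092, 0.391, -0.109]
force: [0.1, -0.0, -1.8]
width: 0.27
pos [ 0.4632 -0.041   0.0691] yaw x-axis deg 14.4 tilt [-0.067 -0.031 -0.997] t 15.3
units [-0.03 -0.    0.03]
```

```bash
python3 -m jog '[15,0,0,0.04,0, 15,0,0,0.02,0, 15,0,0,0,0]'
python3 -m jog '[30,0,0,0,0, 40,0,0,0,0, 60,0,0,0,0, 91.8,0,0,0,0, 91.8,0,0,0,0, 91.8,0,0,0,0, 91.8,0,0,0,0, 91.8,0,0,0,0, 91.8,0,0,0,0, 91.8,0,0,0,0]'
python3 - <<'E'
from h import *
go([.462,-.0412,.2])
E
```

```text
clock: 15.55
position: [0.464, -0.0411, 0.0677]
ee_rot: [3.092, 0.39, -0.106]
force: [-0.2, 0.0, -2.4]
width: 0.268
clock: 16.38
position: [0.4652, -0.0412, 0.0689]
ee_rot: [3.092, 0.39, -0.101]
force: [0.2, 0.0, 0.3]
width: 0.932
pos [ 0.4652 -0.0412  0.0689] yaw x-axis deg 14.4 tilt [-0.061 -0.032 -0.998] t 16.38
units [-0.3   0.03 -3.26]
```

```bash
python3 -m jog '[91.8,0,0,-0.4,0, 91.8,0,0,-0.8,0, 91.8,0,0,-0.8,0, 91.8,0,0,-0.6,0, 91.8,0,0,-0.3,0, 91.8,0,0,-0.1,0, 91.8,0,0,0,0]' 20
python3 - <<'E'
from h import *
go([.5865,-.2485,.19])
E
python3 -m jog '[91.8,0,0,0,0,91.8,0,0,0,0,91.8,0,0,0,0,91.8,0,0,0,0,91.8,0,0,0,0,91.8,0,0,0,0,91.8,0,0,0,0,91.8,0,0,0,0,91.8,0,0,0,0,91.8,0,0,0,0,91.8,0,0,0,0,91.8,0,0,0,0]'
python3 - <<'E'
from h import *
go([.5865,-.2485,.19])
E
```

```text
clock: 16.97
position: [0.4713, -0.0369, 0.1928]
ee_rot: [3.093, 0.391, -0.108]
force: [0.2, -0.4, 0.3]
width: 1.0
pos [ 0.4713 -0.0369  0.1928] yaw x-axis deg 14.4 tilt [-0.066 -0.031 -0.997] t 16.97
units [1.48 5.84 0.04]
clock: 17.97
position: [0.4681, -0.0373, 0.1874]
ee_rot: [3.093, 0.392, -0.121]
force: [-0.7, 0.1, -0.7]
width: 1.001
pos [ 0.4681 -0.0373  0.1874] yaw x-axis deg 14.4 tilt [-0.075 -0.031 -0.997] t 17.97
units [ 1.54  5.85 -0.12]
```

```bash
python3 -m jog '[91.8,0.2,0.7,-0.05,0, 91.8,0.25,0.85,-0.05,0, 91.8,0.25,0.85,-0.05,0, 91.8,0.25,0.85,-0.05,0, 91.8,0.25,0.85,-0.05,0, 91.8,0.2,0.8,0,0, 91.8,0.1,0.3,0,0, 91.8,0,0,0,0]'
python3 - <<'E'
from h import *
go([.5865,-.2485,.09])
c=camera_params("wrist"); im=get_image("wrist");
import pickle;pickle.dump(c,open("w4.pkl","wb"))
cv2.imwrite("pics/w4.png",im[:,:,::-1])
E
```

```text
clock: 18.63
position: [0.5838, -0.2301, 0.1955]
ee_rot: [3.09, 0.402, -0.119]
force: [-0.7, -0.2, 0.6]
width: 0.997
pos [ 0.5838 -0.2301  0.1955] yaw x-axis deg 14.8 tilt [-0.073 -0.033 -0.997] t 18.63
units [0.16 0.43 2.64]
```

View pics/w4.png

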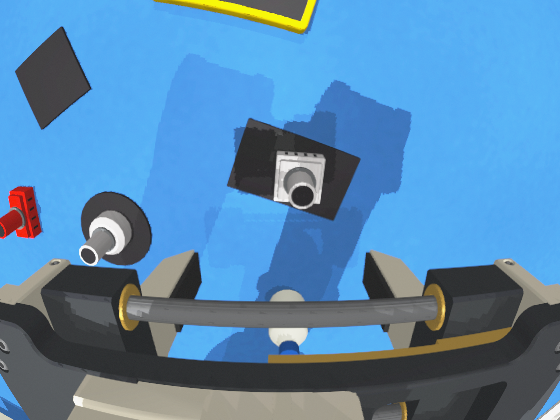

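The square nozzle's neck top is at (302,196) and the oblong plate's centre at about (293,170). The round nozzle stands upright on the round plate at (110,235).

```bash
python3 - <<'E'
from h import *
import pickle
c=pickle.load(open("w4.pkl","rb"))
print(ray(c,(302,196),.075,True).round(4),ray(c,(293,170),.005,True).round(4))
print("round top",ray(c,(90,255),.075,True).round(4), "roundplate", ray(c,(116,229),.005,True).round(4))
E
python3 -m jog '[91.8,0.1,0.25,0.4,0, 91.8,0.05,0.15,0.8,0, 91.8,0,0,0.7,0, 91.8,0,0,0.4,0, 91.8,0,0,0.15,0, 91.8,0,0,0,0]'
python3 - <<'E'
from h import *
go([.5865,-.2485,.067])
E
```

```text
[ 0.5872 -0.2485  0.075 ] [ 0.5905 -0.2426  0.005 ]
round top [ 0.4653 -0.0447  0.075 ] roundplate [ 0.4637 -0.0452  0.005 ]
clock: 19.18
position: [0.5858, -0.239, 0.0963]
ee_rot: [3.092, 0.412, -0.115]
force: [-0.0, 0.1, 0.1]
width: 0.996
pos [ 0.5858 -0.239   0.0963] yaw x-axis deg 15.2 tilt [-0.07  -0.03  -0.997] t 19.18
units [0.01 0.23 0.74]
```

```bash
python3 -m jog '[91.8,0.02,0.2,0.3,0, 91.8,0,0.04,0.25,0, 91.8,0,0,0.1,0, 91.8,0,0,0,0, 91.8,0,0,0,0]'
python3 - <<'E'
from h import *
go([.587,-.2485,.067])
E
```

```text
clock: 19.6
position: [0.5893, -0.2478, 0.0716]
ee_rot: [3.091, 0.416, -0.108]
force: [0.1, 0.1, 0.1]
width: 1.003
pos [ 0.5893 -0.2478  0.0716] yaw x-axis deg 15.3 tilt [-0.066 -0.03  -0.997] t 19.6
units [-0.05  0.    0.12]
```

Wait low (tilt recovers there), closing partway.

```bash
python3 -m jog '[50,-0.1,0,0.1,0, 50,0,0,0,0, 50,0,0,0,0, 50,0,0,0,0, 50,0,0,0,0, 50,0,0,0,0, 50,0,0,0,0, 50,0,0,0,0, 50,0,0,0,0, 50,0,0,0,0, 50,0,0,0,0, 50,0,0,0,0, 50,0,0,0,0, 50,0,0,0,0, 50,0,0,0,0, 50,0,0,0,0]'
python3 - <<'E'
from h import *
go([.587,-.2485,.067])
E
```

```text
clock: 20.93
position: [0.5863, -0.2491, 0.0698]
ee_rot: [3.089, 0.416, -0.103]
force: [0.5, -0.6, 0.7]
width: 0.546
pos [ 0.5863 -0.2491  0.0698] yaw x-axis deg 15.3 tilt [-0.062 -0.031 -0.998] t 20.93
units [ 0.03 -0.01  0.07]
```

```bash
python3 -m jog '[20,0.02,-0.01,0.07,0, 15,0,0,0,0, 15,0,0,0,0, 15,0,0,0,0, 15,0,0,0,0, 15,0,0,0,0, 15,0,0,0,0, 15,0,0,0,0, 15,0,0,0,0]' 20
python3 -m jog '[15,0,0,-0.4,0, 15,0,0,-0.8,0, 15,0,0,-0.8,0, 15,0,0,-0.6,0, 15,0,0,-0.3,0, 15,0,0,0,0]' 20
python3 - <<'E'
from h import *
go([.6387,.0749,.185]);print(observe()["width"]*91.8)
E
```

```text
clock: 21.68
position: [0.5868, -0.2487, 0.0665]
ee_rot: [3.089, 0.415, -0.103]
force: [-1.5, 1.0, 0.2]
width: 0.268
clock: 22.18
position: [0.5916, -0.244, 0.1839]
ee_rot: [3.093, 0.417, -0.114]
force: [-0.1, -0.1, -1.0]
width: 0.271
pos [ 0.5916 -0.244   0.1839] yaw x-axis deg 15.3 tilt [-0.07  -0.028 -0.997] t 22.18
units [ 3.23 -7.38 -0.33]
24.860874860027906
```

```bash
python3 -m jog '[15,0.3,-0.65,-0.04,0, 15,0.36,-0.82,-0.04,0, 15,0.36,-0.82,-0.04,0, 15,0.36,-0.82,-0.04,0, 15,0.36,-0.82,-0.04,0, 15,0.36,-0.82,-0.04,0, 15,0.36,-0.82,-0.04,0, 15,0.36,-0.82,-0.04,0, 15,0.3,-0.7,-0.03,0, 15,0.1,-0.25,0,0, 15,0,0,0,0]'
python3 - <<'E'
from h import *
go([.6395,.0752,.09])
E
```

```text
clock: 23.1
position: [0.6354, 0.0816, 0.1714]
ee_rot: [3.092, 0.403, -0.136]
force: [-0.6, 0.4, -1.5]
width: 0.266
pos [0.6354 0.0816 0.1714] yaw x-axis deg 14.8 tilt [-0.084 -0.031 -0.996] t 23.1
units [0.24 0.16 2.02]
```

```bash
python3 -m jog '[15,0.14,0.1,0.4,0, 15,0.1,0.06,0.6,0, 15,0,0,0.6,0, 15,0,0,0.3,0, 15,0,0,0.1,0, 15,0,0,0,0]'
python3 - <<'E'
from h import *
go([.64,.0752,.067])
E
```

```text
clock: 23.6
position: [0.6378, 0.0682, 0.0836]
ee_rot: [3.089, 0.399, -0.143]
force: [0.1, -0.0, -0.8]
width: 0.271
pos [0.6378 0.0682 0.0836] yaw x-axis deg 14.7 tilt [-0.088 -0.036 -0.996] t 23.6
units [ 0.14 -0.16  0.4 ]
```

```bash
python3 -m jog '[15,0.14,-0.17,0.15,0, 15,0,0,0.1,0, 15,0,0,0.05,0, 15,0,0,0,0, 15,0,0,0,0]'
python3 - <<'E'
from h import *
go([.64,.0752,.067])
E
```

```text
clock: 24.02
position: [0.6421, 0.0741, 0.0718]
ee_rot: [3.088, 0.394, -0.139]
force: [-0.5, 0.1, -1.5]
width: 0.273
pos [0.6421 0.0741 0.0718] yaw x-axis deg 14.5 tilt [-0.085 -0.036 -0.996] t 24.02
units [-0.03 -0.04  0.12]
```

```bash
python3 -m jog '[15,-0.03,-0.04,0.09,0, 15,0,0,0.04,0, 15,0,0,0.02,0, 15,0,0,0,0]'
python3 - <<'E'
from h import *
go([.64,.0752,.067])
E
```

```text
clock: 24.35
position: [0.6407, 0.0757, 0.067]
ee_rot: [3.089, 0.395, -0.135]
force: [-0.8, -0.2, -1.6]
width: 0.271
pos [0.6407 0.0757 0.067 ] yaw x-axis deg 14.5 tilt [-0.082 -0.036 -0.996] t 24.35
units [-0.02  0.01  0.  ]
```

```bash
python3 -m jog '[30,0,0,0.01,0, 40,0,0,0,0, 60,0,0,0,0, 91.8,0,0,0,0, 91.8,0,0,0,0, 91.8,0,0,0,0, 91.8,0,0,0,0, 91.8,0,0,0,0, 91.8,0,0,0,0, 91.8,0,0,0,0, 91.8,0,0,0,0, 91.8,0,0,0,0]'
python3 - <<'E'
from h import *
go([.64,.0752,.2])
E
python3 -m jog '[91.8,0,0,-0.4,0, 91.8,0,0,-0.8,0, 91.8,0,0,-0.8,0, 91.8,0,0,-0.6,0, 91.8,0,0,-0.3,0, 91.8,0,0,0,0]' 20
python3 - <<'E'
from h import *
go([.467,.305,.19])
E
```

```text
clock: 25.35
position: [0.6416, 0.076, 0.0678]
ee_rot: [3.089, 0.395, -0.131]
force: [-0.2, -0.4, 0.2]
width: 0.993
pos [0.6416 0.076  0.0678] yaw x-axis deg 14.5 tilt [-0.08  -0.035 -0.996] t 25.35
units [-0.33  0.05 -3.29]
clock: 25.85
position: [0.6495, 0.0798, 0.186]
ee_rot: [3.089, 0.396, -0.14]
force: [0.3, 0.7, 0.6]
width: 0.998
pos [0.6495 0.0798 0.186 ] yaw x-axis deg 14.6 tilt [-0.086 -0.036 -0.996] t 25.85
units [-3.   -6.6   0.09]
```

```bash
python3 -m jog '[91.8,-0.3,-0.7,0,0, 91.8,-0.37,-0.83,0,0, 91.8,-0.37,-0.83,0,0, 91.8,-0.37,-0.83,0,0, 91.8,-0.37,-0.83,0,0, 91.8,-0.37,-0.83,0,0, 91.8,-0.37,-0.83,0,0, 91.8,-0.25,-0.6,0,0, 91.8,-0.1,-0.2,0,0, 91.8,0,0,0,0]'
python3 - <<'E'
from h import *
go([.467,.305,.09]);print(observe()["joints"].round(2))
c=camera_params("wrist"); im=get_image("wrist");
import pickle;pickle.dump(c,open("w5.pkl","wb"))
cv2.imwrite("pics/w5.png",im[:,:,::-1])
E
```

```text
clock: 26.68
position: [0.4649, 0.3056, 0.1839]
ee_rot: [3.085, 0.384, -0.147]
force: [0.6, 0.3, 0.4]
width: 1.003
pos [0.4649 0.3056 0.1839] yaw x-axis deg 14.2 tilt [-0.09  -0.041 -0.995] t 26.68
units [ 0.28 -0.01  2.33]
[-0.34  0.47 -0.46  1.68  0.18  1.14 -2.17]
```

View pics/w5.png

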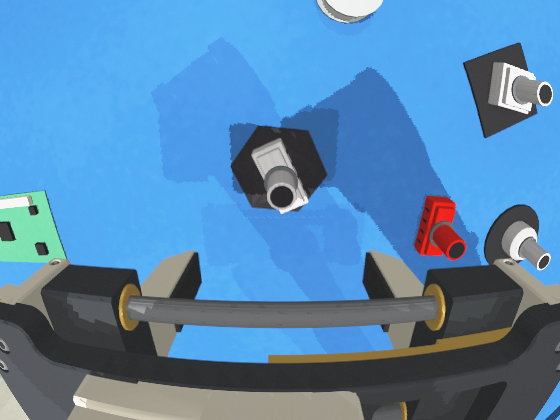

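The oblong nozzle stands on the rest with its neck top at (281,197) and the rest centred at about (279,168). The square and round nozzles are upright on their own plates at (505,90) and (513,237).

```bash
python3 - <<'E'
from h import *
import pickle
c=pickle.load(open("w5.pkl","rb"))
print(ray(c,(281,197),.075,True).round(4),ray(c,(279,168),.005,True).round(4))
E
python3 -m jog '[91.8,0.15,0,0.4,0, 91.8,0.1,0,0.7,0, 91.8,0,0,0.6,0, 91.8,0,0,0.35,0, 91.8,0,0,0.1,0, 91.8,0,0,0,0]'
python3 - <<'E'
from h import *
go([.467,.305,.067])
E
```

```text
[0.4648 0.3054 0.075 ] [0.4699 0.3077 0.005 ]
clock: 27.23
position: [0.477, 0.2925, 0.092]
ee_rot: [3.082, 0.361, -0.141]
force: [-1.1, -0.1, -0.2]
width: 1.0
pos [0.477  0.2925 0.092 ] yaw x-axis deg 13.3 tilt [-0.086 -0.046 -0.995] t 27.23
units [-0.11 -0.38  0.63]
```

```bash
python3 -m jog '[91.8,-0.1,-0.25,0.2,0, 91.8,-0.05,-0.15,0.2,0, 91.8,0,0,0.12,0, 91.8,0,0,0.04,0, 91.8,0,0,0,0, 91.8,0,0,0,0]'
python3 - <<'E'
from h import *
go([.4657,.3052,.067])
E
```

```text
clock: 27.73
position: [0.4677, 0.306, 0.0699]
ee_rot: [3.084, 0.356, -0.136]
force: [0.5, 0.0, -1.0]
width: 1.003
pos [0.4677 0.306  0.0699] yaw x-axis deg 13.1 tilt [-0.083 -0.044 -0.996] t 27.73
units [-0.05  0.01  0.08]
```

Wait low to let tilt relax while closing partway.

```bash
python3 -m jog '[50,-0.07,0,0.07,0, 50,0,0,0,0, 50,0,0,0,0, 50,0,0,0,0, 50,0,0,0,0, 50,0,0,0,0, 50,0,0,0,0, 50,0,0,0,0, 50,0,0,0,0, 50,0,0,0,0, 50,0,0,0,0, 50,0,0,0,0, 50,0,0,0,0, 50,0,0,0,0, 50,0,0,0,0, 50,0,0,0,0]'
python3 - <<'E'
from h import *
go([.4657,.3052,.067])
E
```

```text
clock: 29.07
position: [0.4655, 0.3055, 0.0687]
ee_rot: [3.085, 0.355, -0.132]
force: [0.1, -1.3, 0.6]
width: 0.544
pos [0.4655 0.3055 0.0687] yaw x-axis deg 13.1 tilt [-0.08  -0.043 -0.996] t 29.07
units [0.01 0.01 0.04]
```

```bash
python3 -m jog '[20,0,0,0.04,0, 15,0,0,0,0, 15,0,0,0,0, 15,0,0,0,0, 15,0,0,0,0, 15,0,0,0,0, 15,0,0,0,0, 15,0,0,0,0, 15,0,0,0,0]' 20
python3 -m jog '[15,0,0,-0.4,0, 15,0,0,-0.8,0, 15,0,0,-0.8,0, 15,0,0,-0.6,0, 15,0,0,-0.3,0, 15,0,0,0,0]' 20
python3 - <<'E'
from h import *
go([.59,-.243,.19]);print(observe()["width"]*91.8)
E
```

```text
clock: 29.82
position: [0.4653, 0.3053, 0.0669]
ee_rot: [3.085, 0.355, -0.132]
force: [0.6, -0.1, -0.4]
width: 0.269
clock: 30.32
position: [0.4731, 0.3092, 0.1848]
ee_rot: [3.082, 0.356, -0.142]
force: [0.6, 0.3, -1.1]
width: 0.271
pos [0.4731 0.3092 0.1848] yaw x-axis deg 13.1 tilt [-0.086 -0.046 -0.995] t 30.32
units [-0.3  14.11  0.26]
24.855351482645982
```

```bash
python3 -m jog '[15,0,0.6,-0.02,0, 15,-0.02,0.93,0,0, 15,-0.02,0.93,0,0, 15,-0.02,0.93,0,0, 15,-0.02,0.93,0,0, 15,-0.02,0.93,0,0, 15,-0.02,0.93,0,0]'
python3 - <<'E'
from h import *
go([.59,-.243,.19])
E
```

```text
clock: 30.9
position: [0.5224, 0.07, 0.186]
ee_rot: [3.084, 0.387, -0.148]
force: [0.3, 0.2, -1.2]
width: 0.27
pos [0.5224 0.07   0.186 ] yaw x-axis deg 14.3 tilt [-0.091 -0.041 -0.995] t 30.9
units [-0.3   8.    0.07]
```

```bash
python3 -m jog '[15,-0.04,0.93,0,0, 15,-0.04,0.93,0,0, 15,-0.04,0.93,0,0, 15,-0.04,0.93,0,0, 15,-0.04,0.93,0,0, 15,-0.04,0.93,0,0, 15,-0.04,0.93,0,0, 15,-0.04,0.7,0,0, 15,0,0.25,0,0, 15,0,0,0,0]'
python3 - <<'E'
from h import *
go([.591,-.2425,.09])
c=camera_params("wrist"); im=get_image("wrist");
import pickle;pickle.dump(c,open("w6.pkl","wb"))
cv2.imwrite("pics/w6.png",im[:,:,::-1])
E
```

```text
clock: 31.73
position: [0.5772, -0.249, 0.1792]
ee_rot: [3.083, 0.37, -0.173]
force: [0.4, 0.1, -1.8]
width: 0.264
pos [ 0.5772 -0.249   0.1792] yaw x-axis deg 13.6 tilt [-0.107 -0.044 -0.993] t 31.73
units [ 0.63 -0.12  2.17]
```

View pics/w6.png

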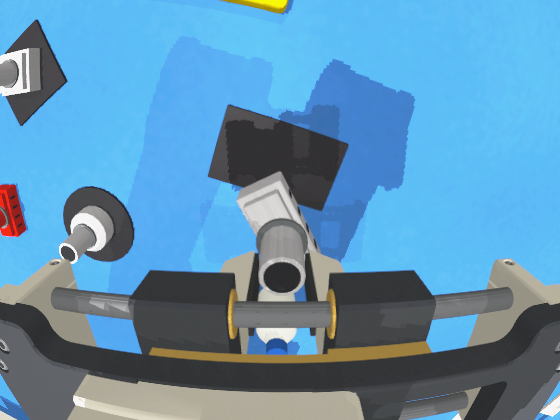

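The oblong nozzle is held straight over the oblong plate, which is centred at about (276,158). The other two nozzles are upright on their plates.

```bash
python3 - <<'E'
from h import *
import pickle
c=pickle.load(open("w6.pkl","rb"))
print(ray(c,(277,158.5),.005,True).round(4))
E
python3 -m jog '[15,0.3,-0.05,0.4,0, 15,0.25,0,0.7,0, 15,0,0,0.6,0, 15,0,0,0.3,0, 15,0,0,0.1,0, 15,0,0,0,0]'
python3 - <<'E'
from h import *
go([.5905,-.243,.067])
E
```

```text
[ 0.5902 -0.243   0.005 ]
clock: 32.28
position: [0.5892, -0.2292, 0.0884]
ee_rot: [3.089, 0.392, -0.173]
force: [0.5, -0.3, -1.7]
width: 0.269
pos [ 0.5892 -0.2292  0.0884] yaw x-axis deg 14.4 tilt [-0.107 -0.037 -0.994] t 32.28
units [0.01 0.34 0.54]
```

```bash
python3 -m jog '[15,0.03,0.2,0.2,0, 15,0.01,0.13,0.12,0, 15,0,0,0.06,0, 15,0,0,0,0, 15,0,0,0,0]'
python3 - <<'E'
from h import *
go([.591,-.243,.068])
E
```

```text
clock: 32.7
position: [0.5948, -0.2404, 0.0746]
ee_rot: [3.088, 0.397, -0.167]
force: [0.4, 1.0, -0.5]
width: 0.271
pos [ 0.5948 -0.2404  0.0746] yaw x-axis deg 14.6 tilt [-0.103 -0.037 -0.994] t 32.7
units [-0.09  0.04  0.18]
```

```bash
python3 -m jog '[15,-0.09,0.05,0.1,0, 15,0,0,0.06,0, 15,0,0,0.04,0, 15,0,0,0,0]'
python3 - <<'E'
from h import *
go([.591,-.243,.067])
E
```

```text
clock: 33.03
position: [0.5912, -0.2447, 0.0677]
ee_rot: [3.087, 0.395, -0.164]
force: [0.3, -0.9, -2.3]
width: 0.27
pos [ 0.5912 -0.2447  0.0677] yaw x-axis deg 14.6 tilt [-0.101 -0.038 -0.994] t 33.03
units [ 0.01 -0.04  0.02]
```

```bash
python3 -m jog '[15,0,-0.04,0.03,0, 15,0,0,0,0, 30,0,0,0,0, 40,0,0,0,0, 60,0,0,0,0, 91.8,0,0,0,0, 91.8,0,0,0,0, 91.8,0,0,0,0, 91.8,0,0,0,0, 91.8,0,0,0,0, 91.8,0,0,0,0, 91.8,0,0,0,0, 91.8,0,0,0,0, 91.8,0,0,0,0]'
python3 - <<'E'
from h import *
go([.591,-.243,.2])
E
```

```text
clock: 34.2
position: [0.5916, -0.2426, 0.0675]
ee_rot: [3.087, 0.396, -0.161]
force: [-0.0, 0.1, 0.2]
width: 0.995
pos [ 0.5916 -0.2426  0.0675] yaw x-axis deg 14.6 tilt [-0.099 -0.038 -0.994] t 34.2
units [-0.37  0.04 -3.29]
```

```bash
python3 -m jog '[91.8,0,0,-0.4,0, 91.8,0,0,-0.8,0, 91.8,0,0,-0.8,0, 91.8,0,0,-0.8,0, 91.8,0,0,-0.6,0, 91.8,0,0.4,-0.2,0, 91.8,-0.4,0.7,0,0, 91.8,-0.4,0.8,0,0, 91.8,-0.4,0.8,0,0, 91.8,-0.4,0.8,0,0, 91.8,-0.4,0.8,0,0, 91.8,-0.4,0.8,0,0, 91.8,-0.4,0.8,0,0, 91.8,-0.3,0.4,0,0, 91.8,0,0,0,0, 91.8,0,0,0,0]'
python3 - <<'E'
from h import *
go([.591,-.243,.2]); im=get_image("top")
cv2.imwrite("pics/top2.png",np.ascontiguousarray(cv2.resize(im[110:310,120:420],None,fx=2.6,fy=2.6,interpolation=cv2.INTER_CUBIC)[:,:,::-1]))
E
```

```text
clock: 35.53
position: [0.5496, -0.5205, 0.233]
ee_rot: [3.087, 0.409, -0.162]
force: [1.6, 0.9, 0.5]
width: 1.001
pos [ 0.5496 -0.5205  0.233 ] yaw x-axis deg 15.1 tilt [-0.1   -0.037 -0.994] t 35.53
units [ 2.87 -6.44  0.46]
```

View pics/top2.png

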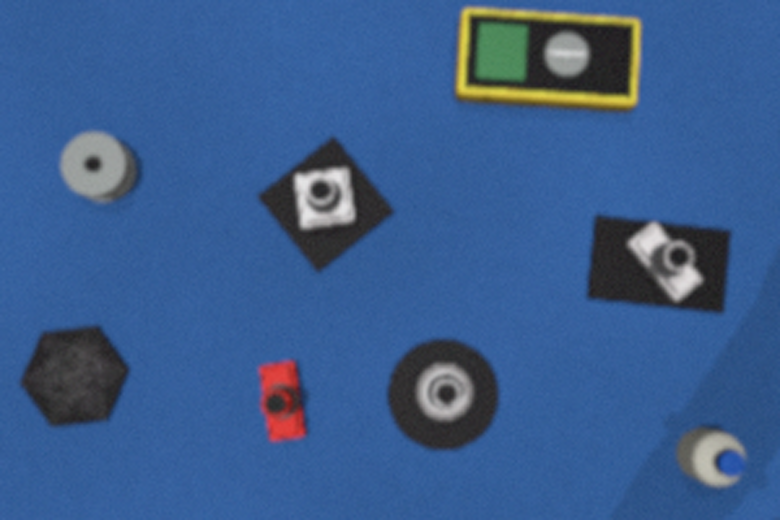

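```bash
python3 - <<'E'
from h import *
c=camera_params("top")
for n,p,q in (("square",(320,189),(.6387,.0749)),("round",(446,393),(.4611,-.041)),("oblong",(678.5,256),(.5897,-.243))):
    w=ray(c,(p[0]/2.6-.31+120,p[1]/2.6-.31+110),.075)[:2]; print(n,w.round(4),"err mm",((w-q)*1e3).round(1))
E
```

```text
square [0.6422 0.0749] err mm [3.5 0. ]
round [ 0.465  -0.0414] err mm [ 3.9 -0.4]
oblong [ 0.5909 -0.244 ] err mm [ 1.2 -1. ]
```

All three are within 4 mm of their plate centres, so I am handing the job in.

```bash
python3 -c "
from cell import *
print(observe()['clock'],observe()['dq'].round(3)); print(sign_off())"
```

```text
35.5833 [-0.021 -0.012 -0.012  0.016 -0.002 -0.003 -0.006]
the job is handed in; nothing more can be done
None
```

The job is done and handed in at about 35.6 s. I set the oblong nozzle on the six-sided rest and let go of it. Then I moved round to the round plate, square to the square plate, and oblong from the rest to the oblong plate.

- **Placement:** the last top-camera check put the nozzles about 3.5 mm (square), 3.9 mm (round) and 1.6 mm (oblong) from their plate centres, against the 12 mm allowed. All three looked upright.
- **Rest and bystanders:** in the same picture the rest is empty, and the reel, bottle and multimeter look where they were. I judged the bystanders by eye and did not measure them.
- **Robot at hand-in:** the arm was clear of everything. It was still settling slightly, at no more than 0.02 rad/s.
- **Tool tilt:** the tool crept to about 0.1 rad of tilt over the run, and the rows could not turn it back. While carried, the nozzles leaned only about 0.03 rad by my estimate, and each looked upright on its plate after release.
- **Disagreement between views:** wrist and top views of the same points differed by about 1–4 mm, and by 7 mm for one far view of the rest.

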